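# Draw a batch of thumb nuts from the gravity feeder

## Robot

A 7-joint arm with a two-finger parallel gripper is mounted at the origin on a cart in front of the work surface, level with it; the furniture and walls round the work are solid. World frame = base frame: x ahead of the robot, y to its left, z up, the work surface at z = 0. Lengths are in m, angles in degrees, forces in N, time in s.
With the tool pointing down it reaches from about 0.425 to 0.875 m from the base axis. Payload 4.7 kg.
Tool frame: the origin (TCP) lies at the very end of the fingers, on their centre line; the grasp point (between the pads) lies 19 mm behind it; y points along the fingers, z is the direction in which the jaws open and shut, and the axes are right-handed (so a half turn about y gives the same grasp; the last joint's range is limited). The gripper opens to 87 mm and grips with 3 to 60 N. Pads are 19 mm wide; open, the fingers measure 117 mm over their backs; the gripper's body (75 mm by 190 mm) begins 51 mm behind the grasp point.
Start: joints at [-66.801, 18.392, -4.016, 83.108, 1.295, 78.541, -3.26], TCP at [0.248, 0.601, 0.223] pointing down, gripper open.
Joint ranges: [-163.93, 163.93], [-17.29, 119.83], [-79.2, 71.16], [3.27, 140.29], [-89.18, 269.18], [5.43, 117.66], [-154.24, 154.24]. Speed limits (degrees/s): [147.25, 147.25, 180, 180, 180, 180, 180].

## Interface

Orientations are given as [roll, pitch, yaw] about the fixed x, y, z axes, in that order (R = Rz(yaw) Ry(pitch) Rx(roll)).
In Python, from cell import env gives the robot as it stands.
- The arm moves only by the shell command python3 -m pendant 'ROWS' [FORCE]. ROWS is JSON, one flat list of numbers, 7 for each row, row after row: the shift along the world's x, y, z in units of 40 mm (1.0 is 40 mm), then the turn, a rotation vector about the world's x, y, z in units of 10 degrees (1.0 is 10 degrees), then the finger opening in mm, from 0 to 87. In form: [x, y, z, wx, wy, wz, jaw, x, y, z, wx, wy, wz, jaw, ...]. A call has 1 to 10 rows; each row shifts and turns the commanded pose from where the row before left it; what a row does not reach is not made up. A row lasts 1/8 s, in which the tool goes at most 62.5 mm and 10.7 degrees, less where a joint would pass 70% of its speed; a pose out of reach is approached as far as the arm can. A call is refused whole if a number of a shift passes 1 or a number of a turn 1, either way. A call with a gripper value outside its range is refused whole. The fingers move at their own pace and stop on an object; FORCE is the grip in N (left out, the last holds). Time passes only in rows, so rows that do not move let the fingers close. It gives the time, the measured TCP pose, the force and the opening at its end, in the units of the state.
- env.get_obs(): the state, without advancing time (a new reading comes with each control period).
- env.read_camera(name): name is "side" or "top" or "wrist"; returns a dict with "image" (480x640x3 uint8, red, green, blue), "fx", "fy", "cx", "cy" (pixels), "cam_to_world" (4x4, takes a point from camera to world coordinates). Camera axes: x right, y up, looking along -z (the intrinsics and any distortion apply to the point x, -y, -z); pixel columns grow to the right and rows downward; lengths in m; the calibration is good to about 2 mm. A picture is of the moment at which its call begins. There is no depth.
- env.sign_off(): hands the job in, once; it reports no verdict.
The state is a dict: "time_s": time; "qpos": joint angles; "joint_velocities": joint speeds; "effort": joint torques, N m; "tool_pos": TCP position; "tool_rot": TCP orientation; "force": force on the tool from outside, world axes, zero at the start; "wrist_torque": the same for the moment, N m; "grip_width": finger opening in m.
Only numpy, scipy, OpenCV 4.12 (cv2) and the standard library are available. Lean on these libraries where they do the work, as an engineer would, in place of code of your own. Each camera call takes 0.05 s, during which the arm holds its last target.

## Task

Set the empty black tub squarely under the mouth of the nut feeder's chute, so that the mouth opens over it. Then pull the feeder's red gate knob all the way out until it snaps over and stays out, so that all six brass nuts run down into the tub, and push the knob fully home again so the gate is shut. Leave the tub standing there with the six nuts in it, and do not shift the swab box, the pliers or the marker.

Things in the scene. Friction and masses are not known exactly. Their poses are not given: they have to be found in the camera images.
- tub_center (a point): Centre, half-way up, of the loose black plastic tub: 90 mm long (x axis), 60 wide (y), 50 high (z up), walls and floor 3 mm, open on top, empty, about 90 g. Both short ends are alike (5 mm rim lip, blank paper label); the long sides are flat, to be gripped across the 60 mm. It stands left or right of the feeder: it may have changed places with the swab box.
- stand (a point): Spot on the bench (z = 0), 28 mm in front of the feeder's mouth, where the tub's centre belongs, with the tub's length along this point's x axis. Axes of the feeder, which is bolted down: x from the mouth into the feeder (away from the robot), y to its left, z up. Its base plate (110 mm wide, 10 thick) begins 68 mm behind this point (+x).
- mouth (a point): Middle of the lower edge (mouth) of the feeder's steel chute, 71 mm above the bench; axes as for stand. The chute is open on top, 46 mm wide (40 inside), walls 20 mm high, and rises from here at 36 degrees towards +x. Nuts slide off and land 0 to 60 mm in front of the edge. The 50 mm tub passes under it with 16 mm to spare when slid in from the front, close to the bench.
- knob (a point): Centre of the red ribbed pull knob of the gate: 26 mm across, 25 mm long, on an 8 mm stem, ending 38 mm above the aluminium guide. Its z axis is the pull direction: up and back towards the robot, 36 degrees from vertical; y is the feeder's left. Shut, it is 205 mm above the bench, 14 mm behind the mouth. A spring strut stands 18 mm out on the left side, below the guide's top.
- hopper_top (a point): Middle of the front top edge of the feeder's hopper, 318 mm above the bench. The hopper's clear front wall (50 mm wide) runs down from here parallel to the knob's axis, 61 mm behind it, so it leans over the knob and stops a tool held upright; a tool held along the knob's axis, fingers closing along y, has room. Axes as for stand.
- gate (a joint): Travel of the gate and its knob in m: 0 = home (shut), 0.030 = fully out, at its stop. An over-centre spring holds it at both ends: about 5 to 7 N start it from either end, it eases off towards half-way, then it snaps over to the other end and stays. The nuts are free once the gate is 10 mm up, and have all run out about 1 s after.
- nut1: Brass knurled thumb nut 1 of six, 16 mm across and 9.5 mm high, 12 g; origin at the centre of its flat underside, z along its own axis. At first it lies in the feeder's channel behind the shut gate.
- nut2: Brass knurled thumb nut 2 of six, 16 mm across and 9.5 mm high, 12 g; origin at the centre of its flat underside, z along its own axis. At first it lies in the feeder's channel behind the shut gate.
- nut3: Brass knurled thumb nut 3 of six, 16 mm across and 9.5 mm high, 12 g; origin at the centre of its flat underside, z along its own axis. At first it lies in the feeder's channel behind the shut gate.
- nut4: Brass knurled thumb nut 4 of six, 16 mm across and 9.5 mm high, 12 g; origin at the centre of its flat underside, z along its own axis. At first it lies in the feeder's channel behind the shut gate.
- nut5: Brass knurled thumb nut 5 of six, 16 mm across and 9.5 mm high, 12 g; origin at the centre of its flat underside, z along its own axis. At first it lies in the feeder's channel behind the shut gate.
- nut6: Brass knurled thumb nut 6 of six, 16 mm across and 9.5 mm high, 12 g; origin at the centre of its flat underside, z along its own axis. At first it lies in the feeder's channel behind the shut gate.
- swab_box: White square tub of swabs with a lid, 66 x 66 x 64 mm, loose, origin at the centre of its underside; a bystander that stands on the other side of the feeder from the black tub.
- pliers: Long nose pliers with blue grips, 62 x 134 x 12 mm, lying on the bench on the right of the feeder, origin at the middle of the underside; a bystander.
- marker: Blue and white marker pen, 136 mm long, 15 mm thick, lying on the bench at the far left, in front of the keyboard, origin at the middle of the underside; a bystander.
There are look-alikes about, which are no part of the job. Of the things that look like the part that bears tub_center, the middle-sized one is meant.

How it is judged (in metres and radians):
On the way, in this order (a step that is already met when the one before it is completed fails the run):
1. the tub stands upright on the bench under the chute's mouth, let go, with the gate still shut (horizontal distance between tub_center and stand below 0.03 m and height (world z) of tub_center below 0.03 m and angle between tub_center's own z axis and vertical below 0.1 rad and contact force between the fingers and tub below 0.3 N and value of joint gate below 0.003 m), for 0.2 s.
2. the gate knob is pulled all the way out (value of joint gate above 0.027 m), for 0.2 s.
3. all six nuts lie in the tub and the gate knob is fully home (x of nut1 in the frame of tub_center between -0.044 and 0.044 m and y of nut1 in the frame of tub_center between -0.029 and 0.029 m and z of nut1 in the frame of tub_center between -0.03 and 0.02 m and x of nut2 in the frame of tub_center between -0.044 and 0.044 m and y of nut2 in the frame of tub_center between -0.029 and 0.029 m and z of nut2 in the frame of tub_center between -0.03 and 0.02 m and x of nut3 in the frame of tub_center between -0.044 and 0.044 m and y of nut3 in the frame of tub_center between -0.029 and 0.029 m and z of nut3 in the frame of tub_center between -0.03 and 0.02 m and x of nut4 in the frame of tub_center between -0.044 and 0.044 m and y of nut4 in the frame of tub_center between -0.029 and 0.029 m and z of nut4 in the frame of tub_center between -0.03 and 0.02 m and x of nut5 in the frame of tub_center between -0.044 and 0.044 m and y of nut5 in the frame of tub_center between -0.029 and 0.029 m and z of nut5 in the frame of tub_center between -0.03 and 0.02 m and x of nut6 in the frame of tub_center between -0.044 and 0.044 m and y of nut6 in the frame of tub_center between -0.029 and 0.029 m and z of nut6 in the frame of tub_center between -0.03 and 0.02 m and value of joint gate below 0.002 m), for 0.2 s.
At the end, for the whole second after the job is handed in: All six nuts lie at rest inside the tub, below its rim; the tub stands upright and at rest on the bench with its centre within 30 mm of the stand point under the mouth; the gate is home to within 2 mm (all of step 3 and horizontal distance between tub_center and stand below 0.03 m and height (world z) of tub_center below 0.03 m and angle between tub_center's own z axis and vertical below 0.1 rad and linear speed of tub below 0.02 m/s and linear speed of each of nut1, nut2, nut3, nut4, nut5, nut6 below 0.03 m/s); the robot touches nothing.
It fails at once if the swab box, the pliers or the marker is shifted by more than 20 mm (distance of any of swab_box, pliers, marker from where it was at the start of the episode above 0.02 m).
It also fails if it takes over 48 s, if anything falls off the work surface, if the arm or the gripper's body presses on something with over 40 N, if the wrist force passes 120 N, or if a joint passes its speed limit or range.

## Working session

There is one attempt and no reset: what is moved stays moved. The work goes in short steps, Python scripts to look and compute and a shell command to move; the robot and the scene stay as the last step left them, time stands still between calls to the robot, and variables do not carry over. Pictures are saved under pics/ and viewed, and the job is handed in when it is done.

```bash
mkdir -p pics; ls; python3 - <<'E'
from cell import env
import cv2
print(env.get_obs())
for n in ["side","top","wrist"]:
    c=env.read_camera(n)
    cv2.imwrite(f"pics/{n}0.png",c["image"][:,:,::-1])
    print(n,{k:(v if k!="image" else v.shape) for k,v in c.items()})
E
```

```text
pics
{'time_s': 0.0, 'qpos': array([-66.8025987 ,  18.43929571,  -4.0161385 ,  83.17402179,
         1.29684639,  78.54171483,  -3.26058634]), 'joint_velocities': array([ 0.01829917,  0.08330332, -0.04008725,  0.00544822,  0.01880011,
        0.00926599, -0.01743113]), 'effort': array([-2.06433656e-04, -4.91289282e+01, -4.04192526e-01, -3.12523091e+01,
       -6.39458187e-02,  4.37100639e-02,  1.68855240e-04]), 'tool_pos': array([0.24742737, 0.60046749, 0.22146666]), 'tool_rot': array([-9.01096830e+01, -7.38174440e-03, -2.23873059e+01]), 'force': array([0.41726003, 0.25459428, 0.1262938 ]), 'wrist_torque': array([-0.03111244,  0.04080119, -0.02216152]), 'grip_width': 0.08722598096515144}
side {'image': (480, 640, 3), 'fx': 553.420280195569, 'fy': 553.420280195569, 'cx': 325.68687438071413, 'cy': 236.14643146334652, 'cam_to_world': array([[-0.94796203,  0.22587843, -0.22438121,  0.18366234],
       [-0.31798443, -0.70696365,  0.63173436,  0.93810059],
       [-0.01593419,  0.67020991,  0.74200052,  1.26893493],
       [ 0.        ,  0.        ,  0.        ,  1.        ]])}
top {'image
[... 175 characters left out ...]
06429937,  0.43391206],
       [-0.99991018,  0.00473905, -0.01253672,  0.01174876],
       [-0.01220587,  0.06436299,  0.9978519 ,  1.409833  ],
       [ 0.        ,  0.        ,  0.        ,  1.        ]])}
wrist {'image': (480, 640, 3), 'fx': 425.49282543578795, 'fy': 425.49282543578795, 'cx': 316.8680994686518, 'cy': 240.26840370742113, 'cam_to_world': array([[ 3.80739522e-01, -8.80603876e-01, -2.82089046e-01,
         1.69316708e-01],
       [ 9.24681883e-01,  3.62289266e-01,  1.17089291e-01,
         6.34954624e-01],
       [-9.11449751e-04, -3.05423151e-01,  9.52216293e-01,
         3.83630337e-01],
       [ 0.00000000e+00,  0.00000000e+00,  0.00000000e+00,
         1.00000000e+00]])}
```

View pics/side0.png

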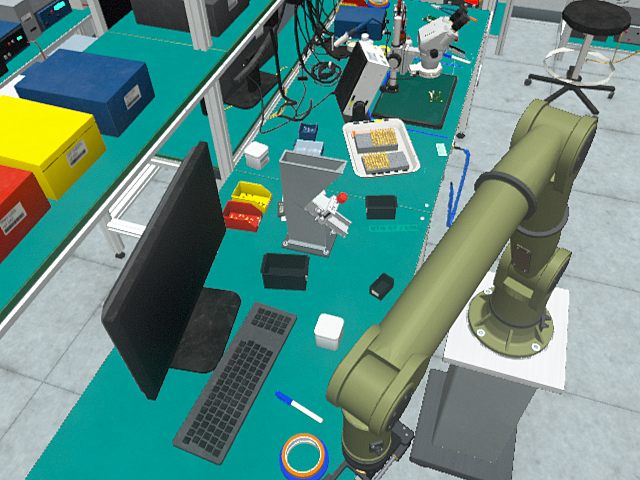

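View pics/top0.png

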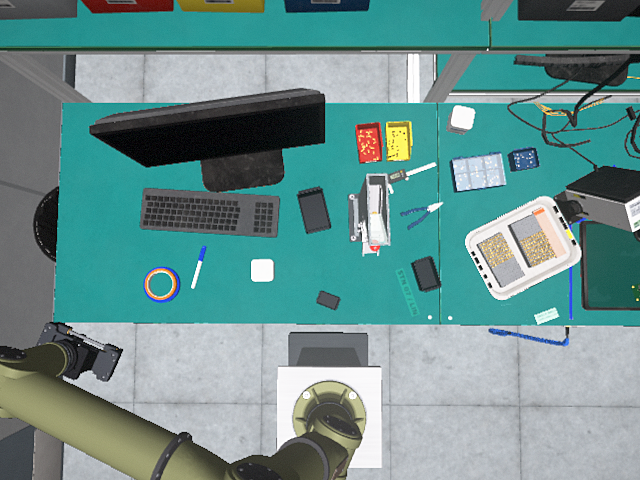

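View pics/wrist0.png

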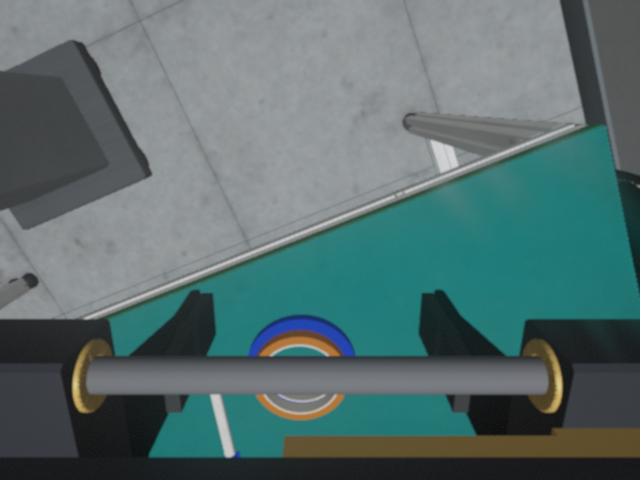

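Three black tubs: the one at top (314,211) is largest, (426,273) middle-sized, (328,299) smallest. The middle one stands right of the feeder and the white swab box left of it, which agrees with the description. I'll confirm it in enlarged crops.

```bash
cat > h.py <<'E'
import numpy as np, cv2
from cell import env
def cam(n): return env.read_camera(n)
def proj(c,P):
    P=np.atleast_2d(np.asarray(P,float)); M=np.linalg.inv(c["cam_to_world"])
    q=P@M[:3,:3].T+M[:3,3]
    return np.c_[c["cx"]+c["fx"]*q[:,0]/-q[:,2], c["cy"]+c["fy"]*-q[:,1]/-q[:,2]]
def ray(c,u,v):
    d=np.array([(u-c["cx"])/c["fx"],-(v-c["cy"])/c["fy"],-1.0]); M=c["cam_to_world"]
    return M[:3,3],M[:3,:3]@d
def atz(c,u,v,z):
    o,d=ray(c,u,v); return o+d*(z-o[2])/d[2]
def tri(obs):
    A=np.zeros((3,3));b=np.zeros(3)
    for c,u,v in obs:
        o,d=ray(c,u,v); d=d/np.linalg.norm(d); Q=np.eye(3)-np.outer(d,d); A+=Q;b+=Q@o
    return np.linalg.solve(A,b)
def crop(c,x0,y0,x1,y1,s,fn):
    im=c["image"][y0:y1,x0:x1,::-1]
    im=cv2.resize(im,None,fx=s,fy=s,interpolation=cv2.INTER_CUBIC)
    cv2.imwrite(fn,im)
E
python3 - <<'E'
from h import *
t=cam("top"); s=cam("side")
crop(t,290,160,450,320,5/1.4,"pics/t1.png") if 0 else crop(t,340,165,450,300,4,"pics/t1.png")
crop(t,290,180,450,320,4,"pics/t2.png")
crop(s,240,130,440,310,3.3,"pics/s1.png")
crop(s,275,145,355,265,5,"pics/s2.png")
for u,v in [(314,211),(426,273),(328,299),(262,270)]: print(atz(t,u,v,.05))
E
```

```text
[0.62493063 0.04693623 0.05      ]
[ 0.43982233 -0.28869604  0.05      ]
[0.36081921 0.0034933  0.05      ]
[0.4461084 0.2018334 0.05     ]
```

View pics/t2.png

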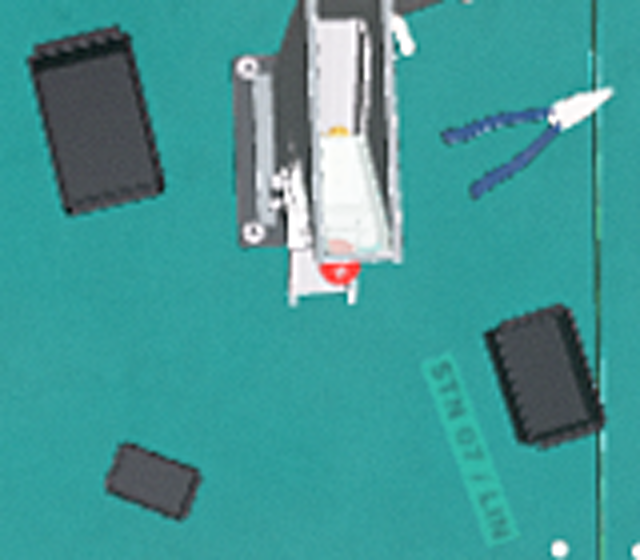

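View pics/t1.png

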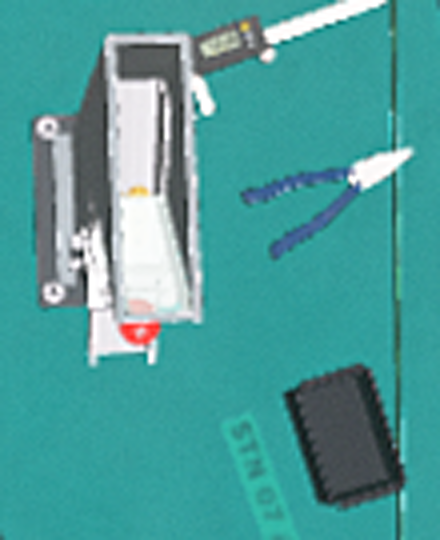

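View pics/s1.png

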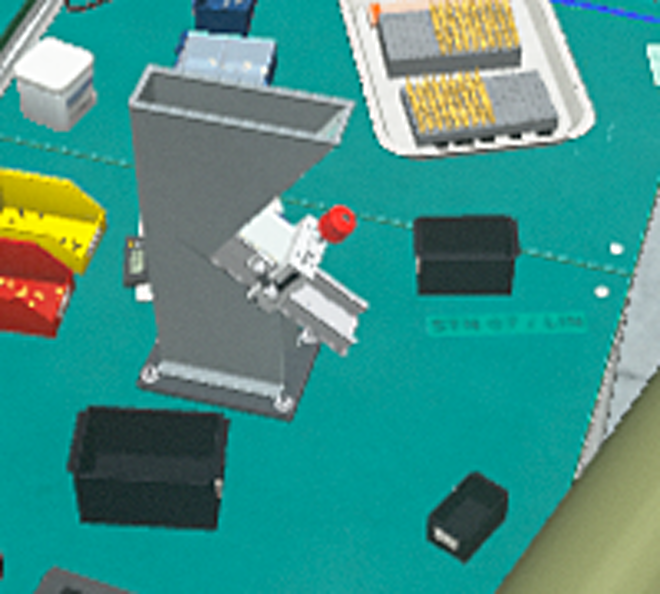

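View pics/s2.png

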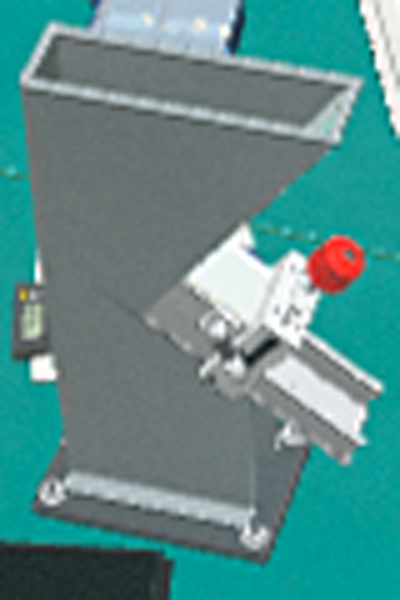

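Confirmed: (426,273) is the middle one. Its rim is about 30 px long (≈90 mm), the left one is clearly bigger, and the front one smaller. Next I fit the feeder and tub poses.

```bash
cat >> h.py <<'E'
from scipy.optimize import least_squares
def T(p,L):
    L=np.asarray(L,float); c,s=np.cos(p[2]),np.sin(p[2])
    return np.c_[p[0]+c*L[:,0]-s*L[:,1], p[1]+s*L[:,0]+c*L[:,1], L[:,2]]
def fit(corr,p0):
    # corr: list of (cam, u,v, local)
    def r(p):
        return np.concatenate([(proj(c,T(p,[l]))-[[u,v]]).ravel() for c,u,v,l in corr])
    o=least_squares(r,p0,loss='soft_l1'); return o.x, r(o.x).reshape(-1,2)
E
python3 - <<'E'
from h import *
t=cam("top"); s=cam("side")
a=lambda x,y:(x/4+340-.4,y/4+165-.4)
b=lambda x,y:(x/5+275-.4,y/5+145-.4)
F=[(t,*a(92,362),(.016,.023,.087)),(t,*a(153,360),(.016,-.023,.087)),(t,*a(117,320),(.0353,.025,.318)),(t,*a(198,320),(.0353,-.025,.318)),
(t,*a(40,305),(.068,.055,.01)),(s,*b(348,463),(.028,.023,.071)),(s,*b(365,440),(.016,.023,.087)),(s,*b(383,388),(.016,-.023,.087)),(s,*b(330,140),(.0353,.025,.318)),(s,*b(362,80),(.0353,-.025,.318)),(s,*b(262,563),(.068,.055,.01)),(s,*b(335,263),(.042,0,.205))]
p,r=fit(F,[.45,-.1,0]); print("stand",p,np.degrees(p[2])); print(r.round(1))
np.save("stand.npy",p)
print("knob tri", tri([(s,*b(335,263)),(t,*a(141,325))]))
# tub rim corners
d=lambda x,y:(x/4+290-.4,y/4+180-.4)
for q in [(487,333),(568,305),(605,420),(530,447)]: print(atz(t,*d(*q),.05))
G=[(t,*d(487,333),(.045,.03,.05)),(t,*d(568,305),(.045,-.03,.05)),(t,*d(605,420),(-.045,-.03,.05)),(t,*d(530,447),(-.045,.03,.05))]
e=lambda x,y:(x/3.3+240-.35,y/3.3+130-.35)
G+=[(s,*e(415,217),(.045,.03,.05)),(s,*e(519,218),(-.045,-.03,.05)*1) ] if 0 else []
q,r=fit(G,[.44,-.29,.3]); print("tub",q,np.degrees(q[2])); print(r.round(1))
E
```

```text
stand [ 0.47026008 -0.11936725  0.03695969] 2.117634017946621
[[-0.3  1.8]
 [ 0.3  1.8]
 [ 0.1  0.7]
 [ 0.6  0. ]
 [-0.3  0.6]
 [-1.2 -0.6]
 [-0.6  1.1]
 [-0.2  0.4]
 [ 0.1 -0. ]
 [-1.3 -0.2]
 [-0.  -1.8]
 [-1.   0. ]]
knob tri [ 0.510245   -0.11970077  0.2039206 ]
[ 0.46988515 -0.24528898  0.05      ]
[ 0.49113883 -0.30589257  0.05      ]
[ 0.40556638 -0.33248898  0.05      ]
[ 0.38521013 -0.27659589  0.05      ]
tub [ 0.43794612 -0.28999566  0.3341081 ] 19.142983819116573
[[ 0.5 -0.2]
 [-0.8  0.3]
 [ 0.2  0.1]
 [-0.1 -0.1]]
```

The fit gives stand ≈ (0.470, −0.119), yaw 2.1°, and tub ≈ (0.438, −0.290), yaw 19.1°. Knob triangulation gives z = 0.204, against 0.205 expected. First I travel high past the feeder, turning the jaws by +41.5° on the way.

```bash
python3 -m pendant '[0.55,-0.9,0.43,0,0,0.6,87, 0.55,-0.9,0.43,0,0,0.6,87, 0.55,-0.9,0.43,0,0,0.6,87, 0.55,-0.9,0.43,0,0,0.6,87, 0.55,-0.9,0.43,0,0,0.6,87, 0.55,-0.9,0.43,0,0,0.6,87, 0.55,-0.9,0.43,0,0,0.55,87, 0.18,-0.9,0,0,0,0,87, 0.18,-0.9,0,0,0,0,87, 0.18,-0.9,0,0,0,0,87]'; python3 -c "
from h import *; print(env.get_obs()['qpos'])"
```

```text
time_s: 1.6
tool_pos: [0.4234, 0.2397, 0.3432]
tool_rot: [-90.0, -0.0, 19.1]
force: [0.5, -0.3, 0.5]
grip_width: 0.0872
[-41.4315088   -3.71275155   8.32138144  94.15654034   0.528316
  89.47955563  75.96770084]
```

```bash
python3 -m pendant '[0.1,-0.9,0,0,0,0,87, 0.1,-0.9,0,0,0,0,87, 0.1,-0.9,0,0,0,0,87, 0.1,-0.9,0,0,0,0,87, 0.1,-0.9,0,0,0,0,87, 0.1,-0.9,0,0,0,0,87, 0,-0.9,0,0,0,0,87, 0,-0.9,0,0,0,0,87, 0,-0.9,0,0,0,0,87, 0,-0.9,0,0,0,0,87]'; python3 -c "
from h import *; print(env.get_obs()['qpos'])"
```

```text
time_s: 2.85
tool_pos: [0.447, -0.1202, 0.3432]
tool_rot: [-90.0, -0.0, 19.1]
force: [0.9, 0.1, -0.4]
grip_width: 0.0871
[-25.21609004  -9.20069677  32.65550515  97.595809     4.917294
  90.13029717 116.22905999]
```

```bash
python3 -m pendant '[-0.1,-0.9,0,0,0,0,87, -0.1,-0.9,0,0,0,0,87, -0.1,-0.9,0,0.1,-0.3,0,87, -0.13,-0.54,-0.8,0.1,-0.3,0,87, 0,-0.54,-0.8,0.1,-0.3,0,87, 0,-0.54,-0.8,0.1,-0.3,0,87, 0,0,-0.8,0.1,-0.3,0,87, 0,0,-0.8,0.1,-0.3,0,87, 0,0,-0.8,0.05,-0.09,0,87, 0,0,0,0,0,0,87]'; python3 - <<'E'
from h import *
o=env.get_obs(); print(o['qpos'],o['tool_pos'])
from scipy.spatial.transform import Rotation as R
print(R.from_euler('xyz',o['tool_rot'],degrees=True).as_matrix().round(3))
c=cam("wrist"); cv2.imwrite("pics/w1.png",c["image"][:,:,::-1])
t=cam("top"); crop(t,340,165,470,300,4,"pics/t3.png")
E
```

```text
time_s: 4.1
tool_pos: [0.4285, -0.2903, 0.1491]
tool_rot: [-89.8, -19.9, 19.0]
force: [-0.2, 1.3, 0.6]
grip_width: 0.0874
[-29.70520914 -10.18359382  69.65339057 118.38077257  -9.28494591
  55.45691036 154.17357525] [ 0.42854679 -0.29026732  0.14909915]
[[ 0.889  0.321 -0.327]
 [ 0.306  0.115  0.945]
 [ 0.34  -0.94   0.004]]
```

View pics/w1.png

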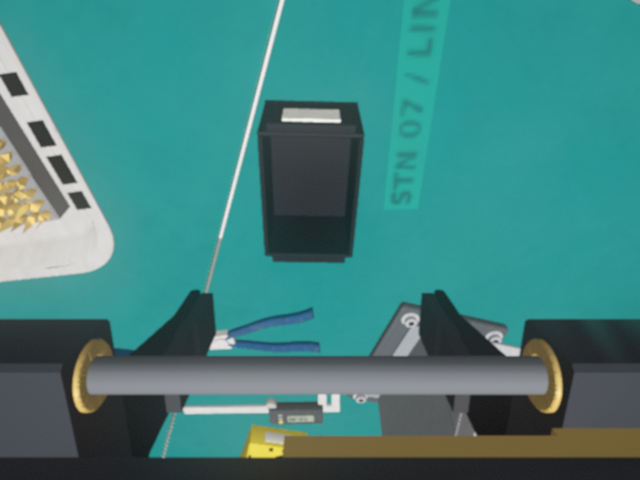

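View pics/t3.png

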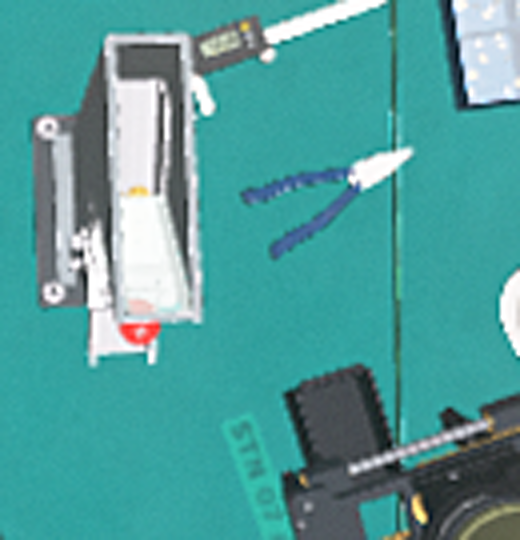

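The wrist picture shows the tub squarely ahead at (310,180), with pliers at (270,340). Joint 7 is at the end of its range (154.2°), so I turn the tool back and see how the joints respond.

```bash
python3 -m pendant '[0,0,0,0,0,-0.7,87, 0,0,0,0,0,-0.7,87, 0,0,0,0,0,0,87]'; python3 - <<'E'
from h import *
o=env.get_obs(); print(o['qpos'],o['tool_pos'])
E
```

```text
time_s: 4.58
tool_pos: [0.4311, -0.2917, 0.1528]
tool_rot: [-90.2, -20.1, 5.3]
force: [0.0, -0.8, -0.3]
grip_width: 0.087
[-20.09488525 -12.72346243  56.58896337 121.03409763  -3.48436967
  50.97410597 134.37130758] [ 0.43108176 -0.29169135  0.15281669]
```

```bash
python3 -m pendant '[0,0,-0.9,0,0,0,87, 0,0,-0.9,0,0,0,87, 0,0,0,0,0,0.4,87, 0,0,0,0,0,0,87]'; python3 - <<'E'
from h import *
o=env.get_obs(); print(o['qpos'],o['tool_pos'],o['tool_rot'])
E
```

```text
time_s: 5.08
tool_pos: [0.4301, -0.2902, 0.0817]
tool_rot: [-90.3, -20.0, 9.2]
force: [-1.5, -0.3, -0.1]
grip_width: 0.0864
[-28.65802194  -2.01271453  71.03376902 124.86599023 -19.35729103
  44.61257208 154.23765167] [ 0.43012116 -0.29017921  0.08166967] [-90.28986671 -19.95480662   9.19259647]
```

Joints 3 and 7 hit their ends on this wrist branch as the tool goes down. I'll back off, raise, and use the other grasp half-turn (−180° about the tool axis), which brings joint 7 near the middle.

```bash
python3 -m pendant '[0,0,0.7,0.34,0.05,-0.94,87, 0,0,0.7,0.34,0.05,-0.94,87, 0,0,0.7,0.34,0.05,-0.94,87, 0,0,0.5,0.34,0.05,-0.94,87, 0,0,0,0.34,0.05,-0.94,87, 0,0,0,0.34,0.05,-0.94,87, 0,0,0,0.34,0.05,-0.94,87, 0,0,0,0.34,0.05,-0.94,87, 0,0,0,0.34,0.05,-0.94,87, 0,0,0,0.34,0.05,-0.94,87]'; python3 - <<'E'
from h import *
o=env.get_obs(); print(o['qpos'],o['tool_pos'],o['tool_rot'])
E
python3 -m pendant '[0,0,0,0.34,0.05,-0.94,87, 0,0,0,0.34,0.05,-0.94,87, 0,0,0,0.34,0.05,-0.94,87, 0,0,0,0.34,0.05,-0.94,87, 0,0,0,0.34,0.05,-0.94,87, 0,0,0,0.34,0.05,-0.94,87, 0,0,0,0.34,0.05,-0.94,87,0,0,0,0,0,0,87]'; python3 - <<'E'
from h import *
o=env.get_obs(); print(o['qpos'],o['tool_pos'],o['tool_rot'])
E
```

```text
time_s: 6.32
tool_pos: [0.4293, -0.2903, 0.1813]
tool_rot: [-69.8, 2.8, -89.1]
force: [-0.2, 0.4, 0.0]
grip_width: 0.0867
[ -5.30371653 -10.44023903  43.79488199 118.43054226  -9.28438822
  55.47779171  43.6760485 ] [ 0.42928357 -0.29033483  0.18132436] [-69.79074548   2.77879101 -89.08147185]
time_s: 7.32
tool_pos: [0.4292, -0.2902, 0.1811]
tool_rot: [-85.2, 19.8, -158.5]
force: [-0.3, 0.2, 0.4]
grip_width: 0.0875
[  3.61584434  -8.99188261  35.66007353 118.40368813 -11.63954556
  55.45743569 -24.24121538] [ 0.42919575 -0.29016801  0.18105017] [ -85.21762902   19.80341112 -158.47099242]
```

```bash
cat >> h.py <<'E'
from scipy.spatial.transform import Rotation as R
def target(psi,tilt,flip):
    p,a=np.radians([psi,tilt]); y=np.array([np.sin(a)*np.cos(p),np.sin(a)*np.sin(p),-np.cos(a)])
    z=np.array([-np.sin(p),np.cos(p),0]); z=-z if flip else z
    return np.c_[np.cross(y,z),y,z]
def go(grasp,psi,tilt,flip):
    """prints shift (40mm units) and rotvec (10deg units) to bring the grasp point to `grasp`"""
    o=env.get_obs(); Rm=R.from_euler('xyz',o['tool_rot'],degrees=True).as_matrix(); M=target(psi,tilt,flip)
    tcp=np.asarray(grasp)+.019*M[:,1]
    print("q",o['qpos'].round(1),"pos",o['tool_pos'].round(4),"tcp target",tcp.round(4))
    print("shift",((tcp-o['tool_pos'])/.04).round(3),"turn",(R.from_matrix(M@Rm.T).as_rotvec(degrees=True)/10).round(3))
E
python3 - <<'E'
from h import *
q=np.array([.438,-.290]); ps=19.1; e=np.array([np.cos(np.radians(ps)),np.sin(np.radians(ps))])
for tilt in (20,33):
  g=np.r_[q-.015*e,.033]; go(g,ps,tilt,True)
E
```

```text
q [  3.6  -9.   35.7 118.4 -11.6  55.5 -24.2] pos [ 0.4292 -0.2902  0.1811] tcp target [ 0.43   -0.2928  0.0151]
shift [ 0.019 -0.065 -4.148] turn [ 0.429  0.138 -0.08 ]
q [  3.6  -9.   35.7 118.4 -11.6  55.5 -24.2] pos [ 0.4292 -0.2902  0.1811] tcp target [ 0.4336 -0.2915  0.0171]
shift [ 0.11  -0.034 -4.1  ] turn [ 0.86  -1.088 -0.029]
```

```bash
python3 -m pendant '[0.05,0,0,0.29,-0.36,0,87, 0.05,0,-0.7,0.29,-0.36,0,87, 0,-0.03,-0.7,0.28,-0.37,0,87, 0,0,-0.7,0,0,0,87, 0,0,0,0,0,0,87]'; python3 - <<'E'
from h import *
q=np.array([.438,-.290]); ps=19.1; e=np.array([np.cos(np.radians(ps)),np.sin(np.radians(ps))])
g=np.r_[q-.015*e,.033]; go(g,ps,33,True)
E
```

```text
time_s: 7.95
tool_pos: [0.4317, -0.2899, 0.0942]
tool_rot: [-90.2, 32.8, -160.7]
force: [-0.7, -0.1, 0.1]
grip_width: 0.0865
q [  3.2   2.7  50.5 125.9 -44.6  51.4  11.3] pos [ 0.4317 -0.2899  0.0942] tcp target [ 0.4336 -0.2915  0.0171]
shift [ 0.047 -0.041 -1.928] turn [-0.012 -0.026 -0.031]
```

```bash
python3 -m pendant '[0.05,-0.04,-0.65,0,0,0,87, 0,0,-0.65,0,0,0,87, 0,0,-0.63,0,0,0,87, 0,0,0,0,0,0,87]'; python3 - <<'E'
from h import *
q=np.array([.438,-.290]); ps=19.1; e=np.array([np.cos(np.radians(ps)),np.sin(np.radians(ps))])
g=np.r_[q-.015*e,.033]; go(g,ps,33,True)
t=cam("top"); crop(t,360,200,470,320,5,"pics/t4.png")
s=cam("side"); crop(s,320,160,460,280,5,"pics/s4.png")
E
```

```text
time_s: 8.45
tool_pos: [0.4351, -0.2914, 0.0185]
tool_rot: [-90.2, 32.9, -160.7]
force: [0.2, -0.2, 0.4]
grip_width: 0.0874
q [  7.5  15.   48.2 128.1 -61.1  50.5  27.7] pos [ 0.4351 -0.2914  0.0185] tcp target [ 0.4336 -0.2915  0.0171]
shift [-0.036 -0.003 -0.036] turn [-0.014 -0.015 -0.033]
```

View pics/s4.png

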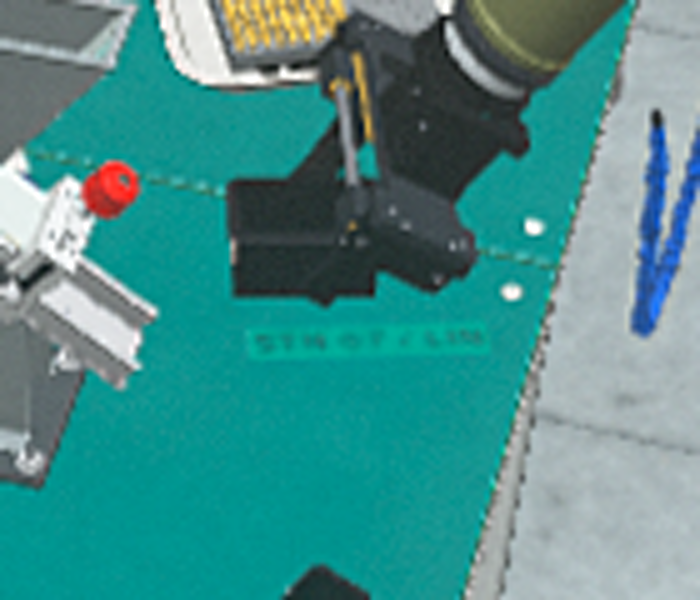

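View pics/t4.png

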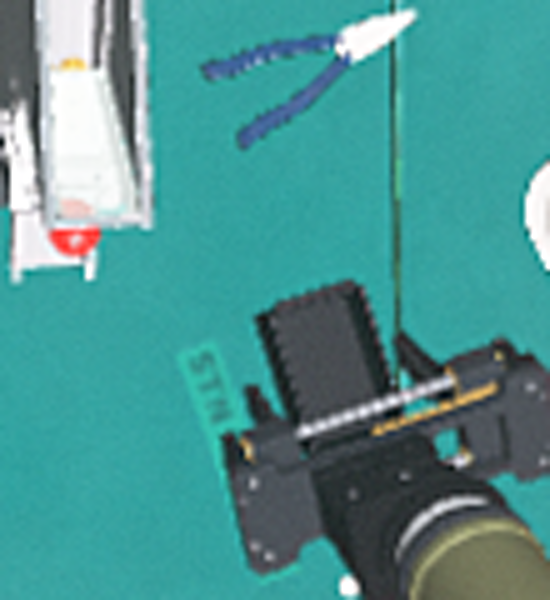

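The fingers straddle the tub: in the top crop its rim runs (265,310)–(390,400) between the fingers at (255,400) and (410,350). I close with 15 N.

```bash
python3 -m pendant '[0,0,0,0,0,0,50,0,0,0,0,0,0,50,0,0,0,0,0,0,50,0,0,0,0,0,0,50,0,0,0,0,0,0,50]' 15; python3 - <<'E'
from h import *
o=env.get_obs();print(o['grip_width'],o['force'])
E
```

```text
time_s: 9.18
tool_pos: [0.4353, -0.292, 0.0192]
tool_rot: [-90.2, 33.0, -160.8]
force: [-0.5, 1.0, 3.3]
grip_width: 0.0603
0.06032076521418707 [-0.51734899  1.01000018  3.29512605]
```

```bash
python3 -m pendant '[0,0,0.25,0,0,0,50]'; python3 - <<'E'
from h import *
p=np.load("stand.npy"); ps=np.degrees(p[2]); e=np.array([np.cos(p[2]),np.sin(p[2])])
for d in (-.025,0):
  g=np.r_[p[:2]+(d-.0135)*e,.0352+.010]; go(g,ps,33,True)
E
```

```text
time_s: 9.3
tool_pos: [0.4342, -0.2914, 0.028]
tool_rot: [-90.3, 32.9, -160.9]
force: [0.4, 0.1, -1.6]
grip_width: 0.0607
q [  6.6  13.4  49.  127.9 -59.1  50.5  25.6] pos [ 0.4342 -0.2914  0.028 ] tcp target [ 0.4421 -0.1204  0.0293]
shift [0.198 4.275 0.031] turn [-0.023 -0.018 -1.715]
q [  6.6  13.4  49.  127.9 -59.1  50.5  25.6] pos [ 0.4342 -0.2914  0.028 ] tcp target [ 0.4671 -0.1195  0.0293]
shift [0.823 4.298 0.031] turn [-0.023 -0.018 -1.715]
```

```bash
python3 -m pendant '[0,0.7,0,0,0,-0.28,50, 0,0.7,0,0,0,-0.28,50, 0,0.7,0,0,0,-0.28,50, 0.05,0.7,0,0,0,-0.28,50]'; python3 - <<'E'
from h import *
p=np.load("stand.npy"); ps=np.degrees(p[2]); e=np.array([np.cos(p[2]),np.sin(p[2])])
for d in (-.025,0):
  g=np.r_[p[:2]+(d-.0135)*e,.0352+.010]; go(g,ps,33,True)
E
```

```text
time_s: 9.8
tool_pos: [0.4383, -0.196, 0.0316]
tool_rot: [-90.2, 33.3, -169.2]
force: [0.2, -0.4, 0.1]
grip_width: 0.0604
q [  7.4  -3.2  32.6 139.9 -51.2  31.1   3.2] pos [ 0.4383 -0.196   0.0316] tcp target [ 0.4421 -0.1204  0.0293]
shift [ 0.096  1.891 -0.057] turn [-0.023  0.025 -0.883]
q [  7.4  -3.2  32.6 139.9 -51.2  31.1   3.2] pos [ 0.4383 -0.196   0.0316] tcp target [ 0.4671 -0.1195  0.0293]
shift [ 0.721  1.914 -0.057] turn [-0.023  0.025 -0.883]
```

Joint 4 is at its end (140°) with this steep tilt so close in. I'll move outward and set the tub down square beside the stand, then regrasp it in the other half-turn with less tilt.

```bash
python3 -m pendant '[0.4,-0.1,0,0,0,-0.4,50, 0.4,-0.1,0,0,0,-0.45,50, 0,0,-0.2,0,0,0,50,0,0,0,0,0,0,50]'; python3 - <<'E'
from h import *
p=np.load("stand.npy"); ps=np.degrees(p[2]); e=np.array([np.cos(p[2]),np.sin(p[2])])
g=np.r_[p[:2]+(0-.0135)*e,.0352]; go(g,ps,33,True)
E
```

```text
time_s: 10.3
tool_pos: [0.4683, -0.211, 0.0228]
tool_rot: [-90.2, 33.1, -178.3]
force: [-0.4, 0.3, -1.3]
grip_width: 0.0604
q [  5.6  -0.3  29.5 139.  -55.4  23.4  -4.8] pos [ 0.4683 -0.211   0.0228] tcp target [ 0.4671 -0.1195  0.0193]
shift [-0.031  2.288 -0.089] turn [-0.013  0.013  0.036]
```

```bash
python3 -m pendant '[0,0,-0.08,0,0,0,50,0,0,0,0,0,0,50,0,0,0,0,0,0,87,0,0,0,0,0,0,87,0,0,0,0,0,0,87,0,0,0,0,0,0,87]'; python3 -m pendant '[0,0,0.8,0,0,0,87,0,0,0.8,0,0,0,87,0,-0.2,0.8,0,0,0,87,0,-0.2,0.8,0,0,0,87]';python3 - <<'E'
from h import *
t=cam("top"); crop(t,340,200,450,300,5,"pics/t5.png")
s=cam("side"); crop(s,300,160,440,280,5,"pics/s5.png")
o=env.get_obs(); print(o['qpos'])
E
```

```text
time_s: 11.05
tool_pos: [0.4689, -0.2114, 0.02]
tool_rot: [-90.1, 33.2, -178.3]
force: [0.6, -0.3, 0.5]
grip_width: 0.0854
time_s: 11.55
tool_pos: [0.4686, -0.2274, 0.1491]
tool_rot: [-90.1, 33.2, -178.3]
force: [-0.1, 0.5, -0.6]
grip_width: 0.0871
[ 10.87352106 -14.12651007  23.68372806 131.2714637  -23.55355353
  36.37169103 -37.08326147]
```

View pics/s5.png

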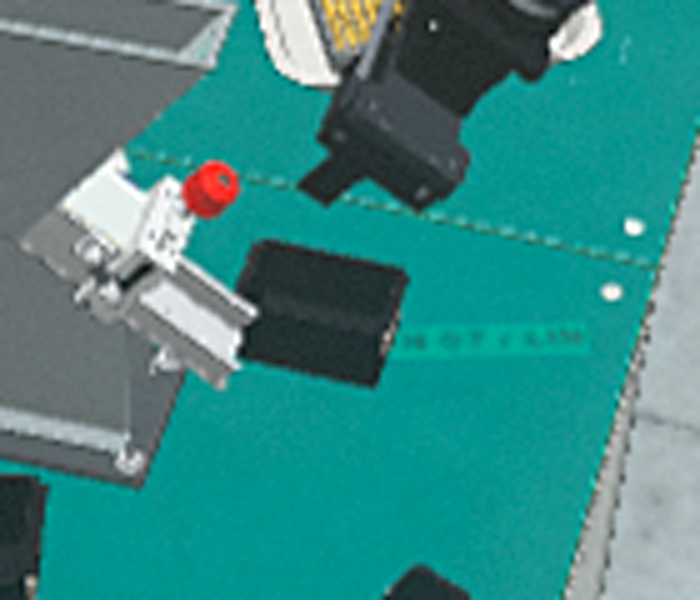

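View pics/t5.png

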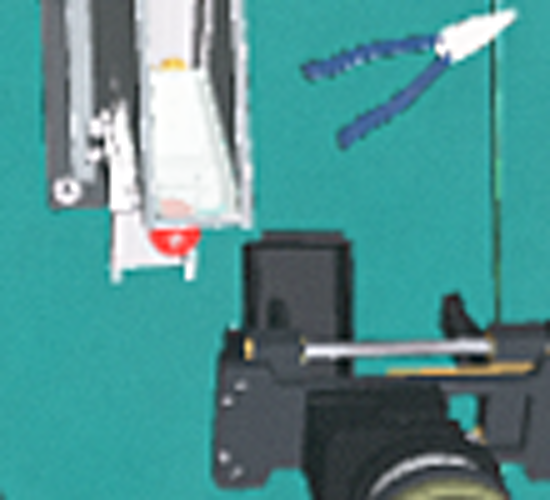

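The tub stands upright and square at ≈(0.472, −0.211), rim in the top crop (245–352, 237–370). Now I turn half round to the other grasp, easing the tilt to 20°.

```bash
python3 -m pendant '[0,-0.3,0,0,0.65,0,87, 0,-0.3,0,0,0.65,0,87, 0,0,0,-0.34,0,0.94,87,0,0,0,-0.34,0,0.94,87,0,0,0,-0.34,0,0.94,87,0,0,0,-0.34,0,0.94,87,0,0,0,-0.34,0,0.94,87,0,0,0,-0.34,0,0.94,87,0,0,0,-0.34,0,0.94,87,0,0,0,-0.34,0,0.94,87]';  python3 - <<'E'
from h import *
o=env.get_obs(); print(o['qpos'])
E
python3 -m pendant '[0,0,0,-0.34,0,0.94,87,0,0,0,-0.34,0,0.94,87,0,0,0,-0.34,0,0.94,87,0,0,0,-0.34,0,0.94,87,0,0,0,-0.34,0,0.94,87,0,0,0,-0.34,0,0.94,87,0,0,0,-0.34,0,0.94,87,0,0,0,-0.34,0,0.94,87]';  python3 - <<'E'
from h import *
go((.472-.015,-.211,.033),2,20,False)
o=env.get_obs(); print(o['tool_rot'])
E
```

```text
time_s: 12.9
tool_pos: [0.4682, -0.2508, 0.1467]
tool_rot: [-71.4, 3.1, -97.7]
force: [-0.6, 0.2, 0.2]
grip_width: 0.0873
[  8.028142    -5.26889079  23.54396164 120.14174493 -10.73767329
  49.34645434  29.49449727]
time_s: 13.9
tool_pos: [0.4682, -0.2507, 0.1467]
tool_rot: [-84.5, -18.4, -19.3]
force: [0.1, -0.1, 0.2]
grip_width: 0.087
q [  2.3  -6.6  28.  121.1  -7.8  48.  106.5] pos [ 0.4682 -0.2507  0.1467] tcp target [ 0.4635 -0.2108  0.0151]
shift [-0.118  0.999 -3.289] turn [-0.537 -0.079  1.952]
[-84.52970854 -18.41560453 -19.33851821]
```

```bash
python3 -m pendant '[-0.04,0.34,-0.4,-0.18,-0.03,0.65,87,-0.04,0.33,-0.4,-0.18,-0.03,0.65,87,-0.04,0.33,-0.4,-0.18,-0.03,0.65,87,0,0,0,0,0,0,87]';  python3 - <<'E'
from h import *
go((.472-.015,-.211,.033),2,20,False)
E
```

```text
time_s: 14.4
tool_pos: [0.4623, -0.2097, 0.0976]
tool_rot: [-89.8, -20.0, 1.6]
force: [-0.2, -1.3, -0.5]
grip_width: 0.0868
q [ -1.   -6.5  28.6 127.4 -10.4  41.3 126.4] pos [ 0.4623 -0.2097  0.0976] tcp target [ 0.4635 -0.2108  0.0151]
shift [ 0.031 -0.026 -2.062] turn [-0.021 -0.003  0.033]
```

```bash
python3 -m pendant '[0.03,-0.03,-0.7,0,0,0,87,0,0,-0.7,0,0,0,87,0,0,-0.64,0,0,0,87,0,0,0,0,0,0,87]';  python3 - <<'E'
from h import *
go((.472-.015,-.211,.033),2,20,False)
t=cam("top"); crop(t,360,210,450,300,6,"pics/t6.png")
E
```

```text
time_s: 14.9
tool_pos: [0.4638, -0.2125, 0.0168]
tool_rot: [-89.8, -20.0, 1.5]
force: [-0.3, -0.4, -0.1]
grip_width: 0.0874
q [ -1.4   3.   31.1 131.  -23.3  31.2 139.3] pos [ 0.4638 -0.2125  0.0168] tcp target [ 0.4635 -0.2108  0.0151]
shift [-0.008  0.043 -0.041] turn [-0.016 -0.001  0.048]
```

View pics/t6.png

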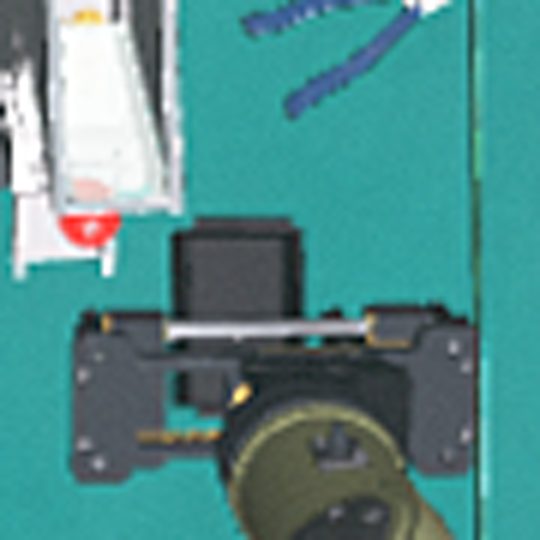

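```bash
python3 -m pendant '[0,0,0,0,0,0,50,0,0,0,0,0,0,50,0,0,0,0,0,0,50,0,0,0,0,0,0,50,0,0,0.2,0,0,0,50,0,0,0,0,0,0,50]' 15; python3 - <<'E'
from h import *
p=np.load("stand.npy"); ps=np.degrees(p[2]); e=np.array([np.cos(p[2]),np.sin(p[2])])
for d in (-.01,0): g=np.r_[p[:2]+(d-.015)*e,.0348+.008]; go(g,ps,20,False)
E
```

```text
time_s: 15.7
tool_pos: [0.4657, -0.2128, 0.0272]
tool_rot: [-89.9, -20.3, 1.6]
force: [-0.1, -0.0, -0.2]
grip_width: 0.0597
q [ -1.7   1.8  31.2 130.6 -21.6  32.1 137.8] pos [ 0.4657 -0.2128  0.0272] tcp target [ 0.4518 -0.1201  0.0249]
shift [-0.348  2.32  -0.056] turn [-0.006  0.029  0.046]
q [ -1.7   1.8  31.2 130.6 -21.6  32.1 137.8] pos [ 0.4657 -0.2128  0.0272] tcp target [ 0.4618 -0.1197  0.0249]
shift [-0.098  2.329 -0.056] turn [-0.006  0.029  0.046]
```

```bash
python3 -m pendant '[-0.17,0.5,-0.05,0,0,0,50,-0.17,0.5,0,0,0,0,50,0,0.4,0,0,0,0,50,0,0.3,0,0,0,0,50]' 15; python3 - <<'E'
from h import *
p=np.load("stand.npy"); ps=np.degrees(p[2]); e=np.array([np.cos(p[2]),np.sin(p[2])])
for d in (-.01,0): g=np.r_[p[:2]+(d-.015)*e,.0348+.008]; go(g,ps,20,False)
o=env.get_obs(); print(o['force'],o['tool_rot'])
E
```

```text
time_s: 16.2
tool_pos: [0.4513, -0.1438, 0.0243]
tool_rot: [-89.9, -20.2, 1.7]
force: [0.5, 0.1, -0.7]
grip_width: 0.0599
q [ -5.7  -4.2  25.7 136.1 -11.6  29.4 121.1] pos [ 0.4513 -0.1438  0.0243] tcp target [ 0.4518 -0.1201  0.0249]
shift [0.011 0.593 0.017] turn [-0.01   0.021  0.043]
q [ -5.7  -4.2  25.7 136.1 -11.6  29.4 121.1] pos [ 0.4513 -0.1438  0.0243] tcp target [ 0.4618 -0.1197  0.0249]
shift [0.261 0.602 0.017] turn [-0.01   0.021  0.043]
[ 0.54223057  0.08727374 -0.73298619] [-89.89922212 -20.21196933   1.65410551]
```

```bash
python3 -m pendant '[0,0.3,0,0,0,0,50,0.08,0.3,0,0,0,0,50,0.16,0,0,0,0,0,50,0,0,0,0,0,0,50]' 15; python3 - <<'E'
from h import *
p=np.load("stand.npy"); ps=np.degrees(p[2]); e=np.array([np.cos(p[2]),np.sin(p[2])])
for d in (0,): g=np.r_[p[:2]+(d-.015)*e,.0348]; go(g,ps,20,False)
o=env.get_obs(); print(o['force'],o['tool_rot'])
t=cam("top"); crop(t,330,200,430,300,6,"pics/t7.png")
s=cam("side"); crop(s,290,160,410,280,5,"pics/s7.png")
E
```

```text
time_s: 16.7
tool_pos: [0.4619, -0.1211, 0.0246]
tool_rot: [-89.9, -20.3, 1.6]
force: [-0.2, -0.5, -0.8]
grip_width: 0.06
q [ -7.   -3.9  23.  136.   -9.6  28.7 115.5] pos [ 0.4619 -0.1211  0.0246] tcp target [ 0.4618 -0.1197  0.0169]
shift [-0.003  0.036 -0.191] turn [-0.006  0.025  0.047]
[-0.23636136 -0.47002082 -0.7923352 ] [-89.94878343 -20.25337768   1.62939401]
```

View pics/s7.png

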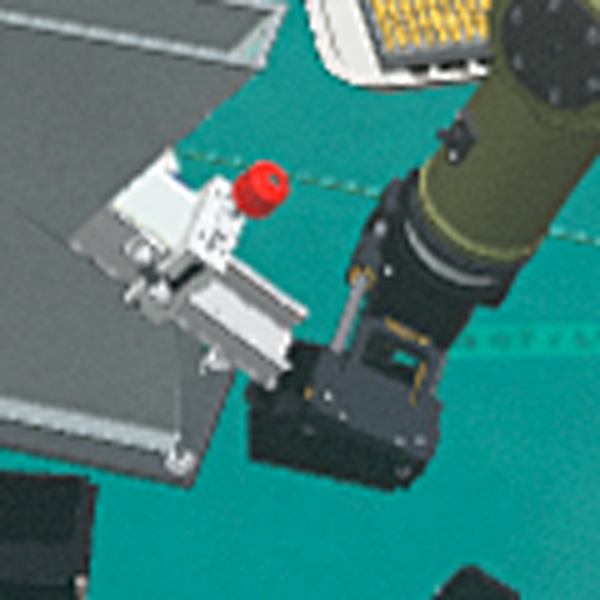

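View pics/t7.png

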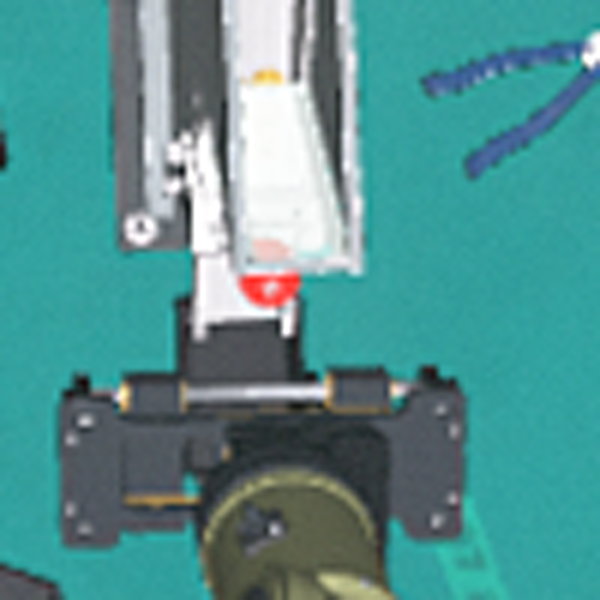

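The tub is under the mouth, its rim centred at 239 px against 243 px for the chute in the top crop. I lower it and let go.

```bash
python3 -m pendant '[0,0,-0.1,0,0,0,50,0,0,-0.1,0,0,0,50,0,0,0,0,0,0,50,0,0,0,0,0,0,87,0,0,0,0,0,0,87,0,0,0,0,0,0,87,0,0,0,0,0,0,87]' 15; python3 - <<'E'
from h import *
o=env.get_obs(); print(o['force'],o['qpos'])
s=cam("side"); crop(s,290,160,410,280,5,"pics/s8.png")
E
```

```text
time_s: 17.68
tool_pos: [0.4611, -0.1206, 0.0162]
tool_rot: [-89.9, -20.2, 1.6]
force: [-0.5, 0.6, -0.1]
grip_width: 0.0853
[-0.45049924  0.58483424 -0.14801084] [ -7.1647727   -2.9312297   23.24635482 136.36046462 -10.90646387
  27.49777017 116.73984996]
```

View pics/s8.png

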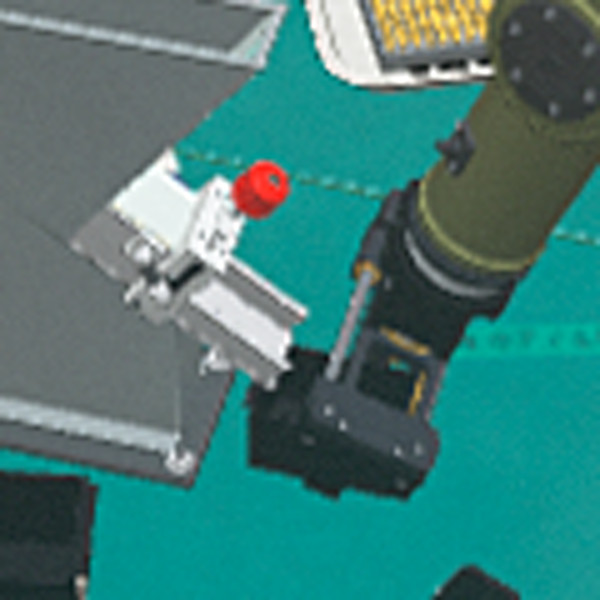

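Tub released. I rise clear of it, then tilt to 36° in front of the knob.

```bash
python3 -m pendant '[-0.1,0,0.8,0,0,0,87,-0.1,0,0.8,0,0,0,87,-0.1,0,0.8,0,0,0,87,0,0,0.8,0,-0.3,0,87,0,0,0.8,0,-0.3,0,87,0,0,0.8,0.02,-0.3,0,80,0,0,0.8,0.02,-0.3,0,70,0.1,0,0.7,0.02,-0.4,0,60,0,0,0,0,0,0,50]'; python3 - <<'E'
from h import *
p=np.load("stand.npy"); ps=np.degrees(p[2])
s=cam("side"); t=cam("top")
for c,b in ((s,(320,180,370,215)),(t,(360,230,395,260))):
    x0,y0,x1,y1=b; h=cv2.cvtColor(c["image"][y0:y1,x0:x1],cv2.COLOR_RGB2HSV)
    m=(((h[...,0]<8)|(h[...,0]>172))&(h[...,1]>150)&(h[...,2]>90)).astype(np.uint8)
    n,l,st,ce=cv2.connectedComponentsWithStats(m); i=1+st[1:,4].argmax(); print("blob",st[i],ce[i]+[x0,y0])
K=T(p,[[.042,0,.205]]); print("K",K,proj(s,K),proj(t,K))
a=np.array([-.588*np.cos(p[2]),-.588*np.sin(p[2]),.809])
go(K[0]+.08*a,ps,36,False)
crop(s,290,140,430,260,5,"pics/s9.png");crop(t,330,200,430,300,6,"pics/t9.png")
E
```

```text
time_s: 18.85
tool_pos: [0.5015, -0.1437, 0.2205]
tool_rot: [-87.8, -31.9, 1.1]
force: [-0.7, -0.7, -0.3]
grip_width: 0.0576
blob [17 13 10 10 69] [341.05797101 197.98550725]
blob [15 16  5  5 13] [377.15384615 247.53846154]
K [[ 0.51223139 -0.11781529  0.205     ]] [[340.6041695  197.21336034]] [[374.21209572 245.18395167]]
q [ 36.3 -17.2 -10.9 125.7 -26.5  46.1 131.3] pos [ 0.5004 -0.1415  0.2183] tcp target [ 0.4764 -0.1191  0.2543]
shift [-0.601  0.56   0.902] turn [-0.179 -0.439 -0.041]
```

View pics/s9.png

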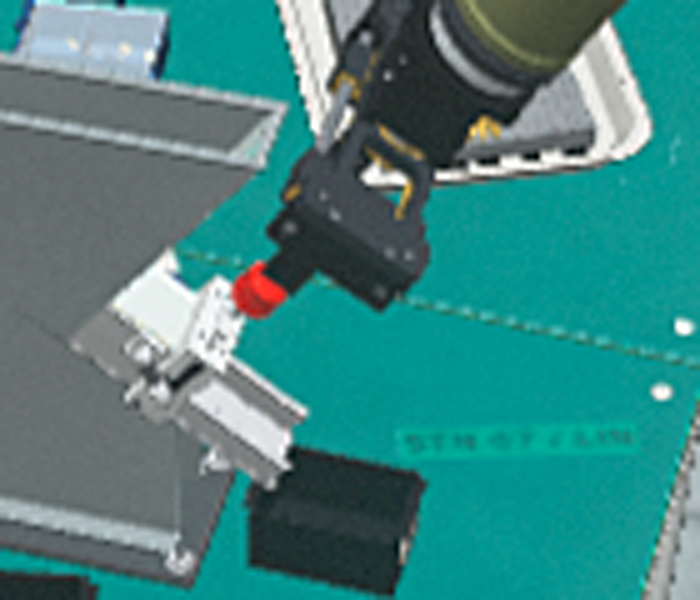

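View pics/t9.png

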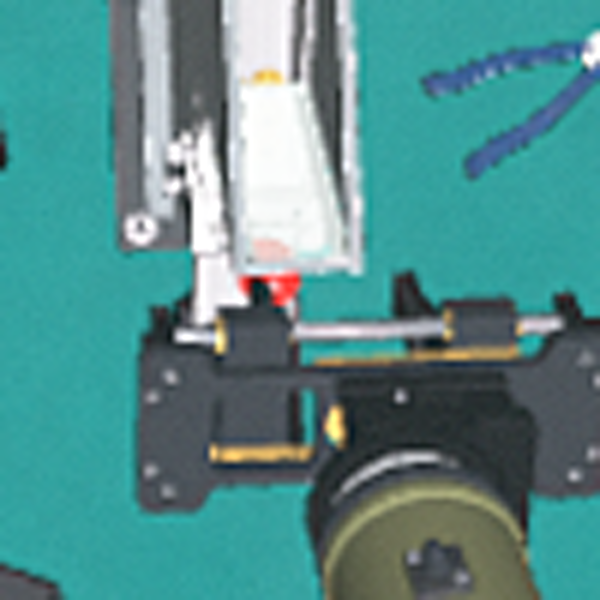

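Joint 2 ran into its end, and the tool sagged sideways so that its left finger is just above the knob. Force is still about 1 N. I back up while reducing the tilt.

```bash
python3 -m pendant '[-0.2,0,0.5,0,0.3,0,50,-0.2,0.1,0.5,0,0.3,0,50,0,0,0,0,0.3,0,50,0,0,0,0,0,0,50]'; python3 - <<'E'
from h import *
p=np.load("stand.npy"); ps=np.degrees(p[2]); K=T(p,[[.042,0,.205]]); a=np.array([-.588*np.cos(p[2]),-.588*np.sin(p[2]),.809])
o=env.get_obs(); print(o['force'])
for h_,t_ in ((.05,36),(.05,28)): go(K[0]+h_*a,ps,t_,False)
E
```

```text
time_s: 19.45
tool_pos: [0.4866, -0.1376, 0.2583]
tool_rot: [-87.5, -22.7, 1.3]
force: [-0.3, 0.5, -0.9]
grip_width: 0.0499
[-0.29824753  0.50444596 -0.92954557]
q [ 33.9 -15.2 -11.2 116.6 -16.6  59.4 120.5] pos [ 0.4866 -0.1376  0.2583] tcp target [ 0.494  -0.1185  0.2301]
shift [ 0.184  0.477 -0.705] turn [-0.18  -1.339 -0.041]
q [ 33.9 -15.2 -11.2 116.6 -16.6  59.4 120.5] pos [ 0.4866 -0.1376  0.2583] tcp target [ 0.4918 -0.1186  0.2287]
shift [ 0.128  0.475 -0.74 ] turn [-0.211 -0.54  -0.024]
```

```bash
python3 -m pendant '[0,0.24,0,-0.1,-0.2,0,50,0,0.24,0,-0.1,-0.2,0,50,0,0,0,0,0,0,50]'; python3 - <<'E'
from h import *
p=np.load("stand.npy"); ps=np.degrees(p[2]); K=T(p,[[.042,0,.205]]); a=np.array([-.588*np.cos(p[2]),-.588*np.sin(p[2]),.809])
o=env.get_obs(); print(o['force'])
for h_,t_ in ((.05,28),(.05,25)): go(K[0]+h_*a,ps,t_,False)
E
```

```text
time_s: 19.82
tool_pos: [0.4975, -0.1231, 0.254]
tool_rot: [-89.4, -26.0, 2.2]
force: [-0.2, -0.7, 1.1]
grip_width: 0.0501
[-0.17623931 -0.68037889  1.07513707]
q [ 28.  -17.2  -8.6 119.6 -15.2  54.1 117.9] pos [ 0.4975 -0.1231  0.254 ] tcp target [ 0.4918 -0.1186  0.2287]
shift [-0.144  0.114 -0.634] turn [-0.042 -0.203 -0.033]
q [ 28.  -17.2  -8.6 119.6 -15.2  54.1 117.9] pos [ 0.4975 -0.1231  0.254 ] tcp target [ 0.4909 -0.1186  0.2282]
shift [-0.167  0.113 -0.645] turn [-0.054  0.097 -0.032]
```

```bash
python3 -m pendant '[-0.05,0.1,-0.4,0,0,0,50,0,0,-0.3,0,-0.1,0,50,0,0,0,0,0,0,50]'; python3 - <<'E'
from h import *
p=np.load("stand.npy"); ps=np.degrees(p[2]); K=T(p,[[.042,0,.205]]); a=np.array([-.588*np.cos(p[2]),-.588*np.sin(p[2]),.809])
o=env.get_obs(); print(o['force'],o['tool_rot'])
for h_,t_ in ((.003,28),(.033,28)): go(K[0]+h_*a,ps,t_,False)
t=cam("top");s=cam("side")
crop(s,290,140,430,260,5,"pics/s10.png");crop(t,330,200,430,300,6,"pics/t10.png")
c=cam("wrist"); cv2.imwrite("pics/w10.png",c["image"][:,:,::-1])
E
```

```text
time_s: 20.2
tool_pos: [0.4956, -0.1208, 0.2253]
tool_rot: [-89.4, -26.9, 2.0]
force: [-0.4, -0.8, 0.5]
grip_width: 0.05
[-0.38302184 -0.77966609  0.4864331 ] [-89.44913218 -26.90564532   2.02887445]
q [ 27.9 -17.2  -8.7 123.2 -16.4  49.7 119.1] pos [ 0.4956 -0.1208  0.2253] tcp target [ 0.5194 -0.1176  0.1907]
shift [ 0.595  0.081 -0.866] turn [-0.045 -0.111 -0.017]
q [ 27.9 -17.2  -8.7 123.2 -16.4  49.7 119.1] pos [ 0.4956 -0.1208  0.2253] tcp target [ 0.5018 -0.1182  0.2149]
shift [ 0.154  0.064 -0.259] turn [-0.045 -0.111 -0.017]
```

View pics/s10.png

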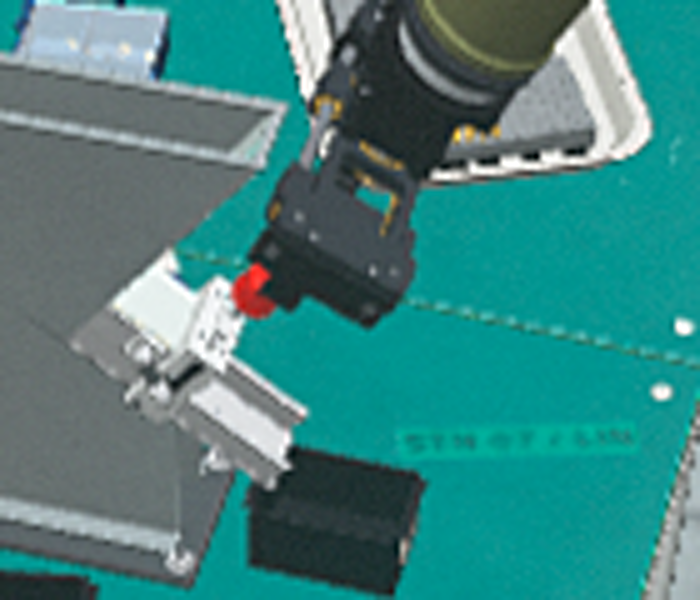

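View pics/t10.png

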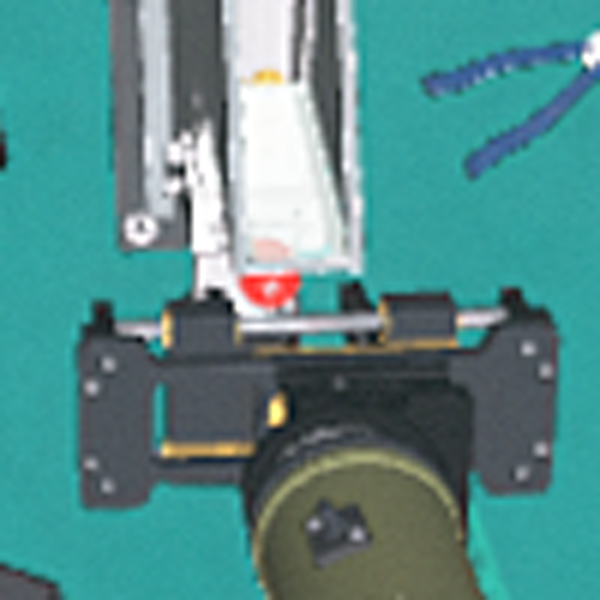

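View pics/w10.png

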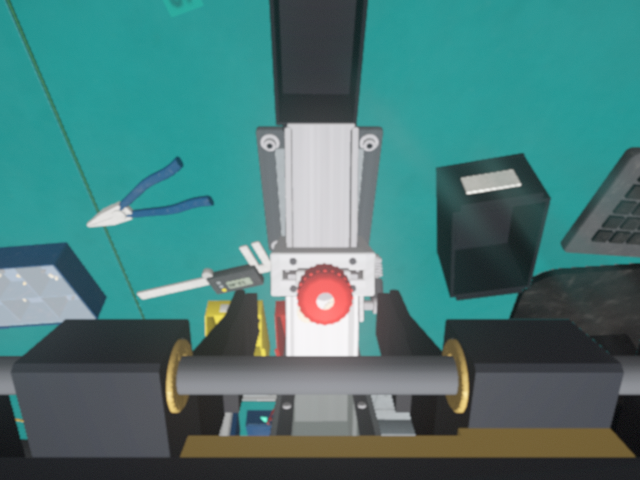

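The wrist view shows the knob at (325,295) between the fingers (240 and 395), and the tub under the chute on its axis (centre 319 against 319.5). I advance onto the knob.

```bash
python3 -m pendant '[0.2,0.08,-0.29,-0.04,-0.05,0,50,0.2,0,-0.29,0,-0.05,0,50,0.2,0,-0.28,0,0,0,50,0,0,0,0,0,0,50]'; python3 - <<'E'
from h import *
p=np.load("stand.npy"); ps=np.degrees(p[2]); K=T(p,[[.042,0,.205]]); a=np.array([-.588*np.cos(p[2]),-.588*np.sin(p[2]),.809])
o=env.get_obs(); print(o['force'],o['tool_rot'])
for h_,t_ in ((.003,28),(.033,28)): go(K[0]+h_*a,ps,t_,False)
s=cam("side")
crop(s,290,140,430,260,5,"pics/s11.png")
c=cam("wrist"); cv2.imwrite("pics/w11.png",c["image"][:,:,::-1])
E
```

```text
time_s: 20.85
tool_pos: [0.5213, -0.1175, 0.1925]
tool_rot: [-90.0, -28.0, 2.3]
force: [-0.6, 0.4, -0.0]
grip_width: 0.0503
[-0.56589951  0.40723265 -0.02226128] [-89.9902722  -28.01075109   2.33823704]
q [ 27.2 -13.2 -10.2 124.4 -16.5  43.  118.6] pos [ 0.5213 -0.1175  0.1925] tcp target [ 0.5194 -0.1176  0.1907]
shift [-0.047 -0.001 -0.047] turn [-0.001  0.001 -0.023]
q [ 27.2 -13.2 -10.2 124.4 -16.5  43.  118.6] pos [ 0.5213 -0.1175  0.1925] tcp target [ 0.5018 -0.1182  0.2149]
shift [-0.488 -0.017  0.56 ] turn [-0.001  0.001 -0.023]
```

View pics/s11.png

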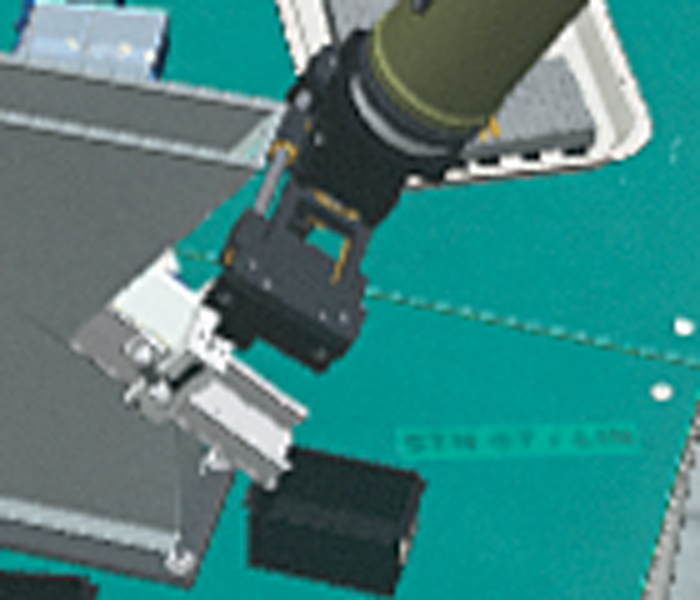

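View pics/w11.png

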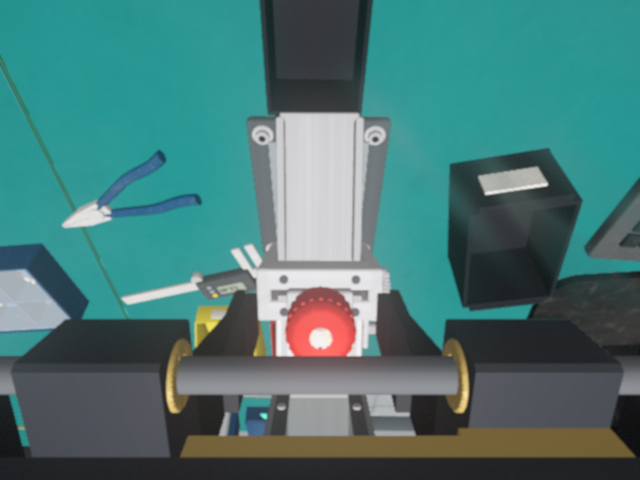

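Knob sits between the pads. I close at 35 N.

```bash
python3 -m pendant '[0,0,0,0,0,0,15,0,0,0,0,0,0,15,0,0,0,0,0,0,15,0,0,0,0,0,0,15]' 35; python3 - <<'E'
from h import *
o=env.get_obs(); print(o['force'],o['qpos'])
E
```

```text
time_s: 21.45
tool_pos: [0.5213, -0.1165, 0.1936]
tool_rot: [-90.0, -28.1, 2.4]
force: [-1.7, 4.4, 2.5]
grip_width: 0.0245
[-1.70066516  4.36433082  2.45208877] [ 27.15665053 -13.34810105 -10.18995658 124.43598406 -16.56482781
  43.04565616 118.63799718]
```

```bash
python3 -m pendant '[-0.11,0,0.15,0,0,0,15,-0.11,0,0.15,0,0,0,15,-0.11,0,0.15,0,0,0,15,-0.11,0,0.16,0,0,0,15,0,0,0,0,0,0,15]'; python3 - <<'E'
from h import *
o=env.get_obs(); print(o['force'],o['qpos'],o['tool_pos'])
s=cam("side"); crop(s,290,140,430,260,5,"pics/s12.png")
c=cam("wrist"); cv2.imwrite("pics/w12.png",c["image"][:,:,::-1])
E
```

```text
time_s: 22.08
tool_pos: [0.5035, -0.1172, 0.2181]
tool_rot: [-90.0, -28.1, 2.4]
force: [-0.2, 4.2, 1.2]
grip_width: 0.0246
[-0.24142723  4.15435271  1.20550141] [ 27.52610802 -16.93720828  -9.31370071 124.22508311 -16.67219206
  46.97184214 118.98338502] [ 0.50348034 -0.11723791  0.21814374]
```

View pics/w12.png

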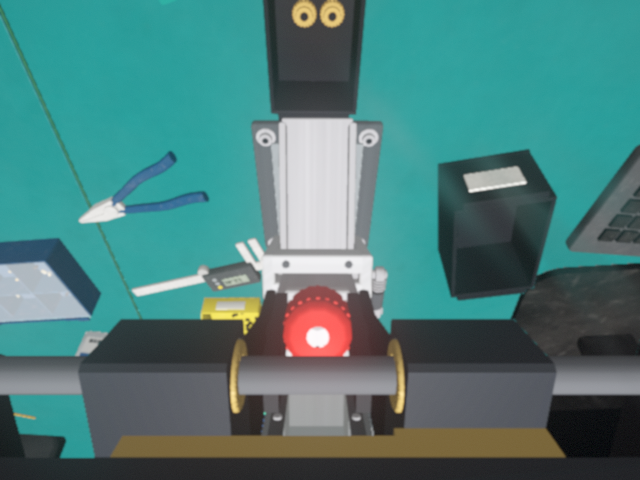

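View pics/s12.png

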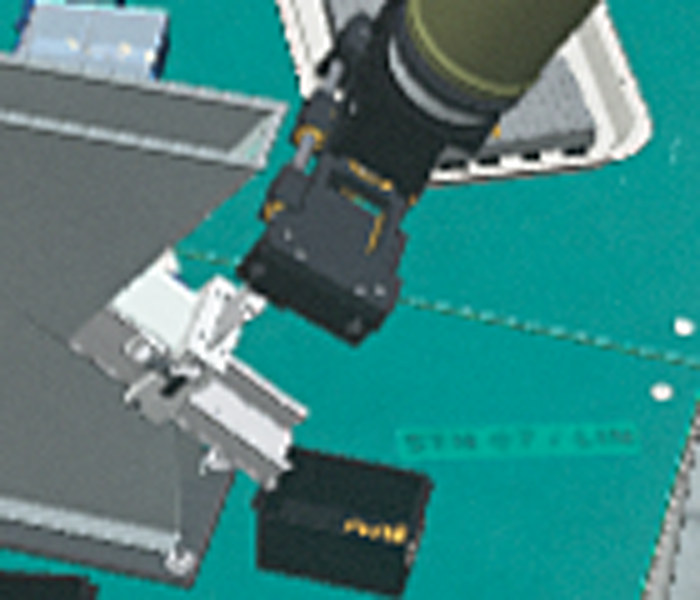

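```bash
python3 -m pendant '[0,0,0,0,0,0,15,0,0,0,0,0,0,15,0,0,0,0,0,0,15,0,0,0,0,0,0,15,0,0,0,0,0,0,15,0,0,0,0,0,0,15,0,0,0,0,0,0,15,0,0,0,0,0,0,15]'; python3 - <<'E'
from h import *
s=cam("side"); crop(s,325,220,385,265,11,"pics/s13.png")
t=cam("top"); crop(t,345,235,395,275,12,"pics/t13.png")
E
```

```text
time_s: 23.18
tool_pos: [0.5035, -0.1172, 0.2181]
tool_rot: [-90.0, -28.1, 2.4]
force: [-1.7, 5.2, 3.1]
grip_width: 0.0247
```

View pics/s13.png

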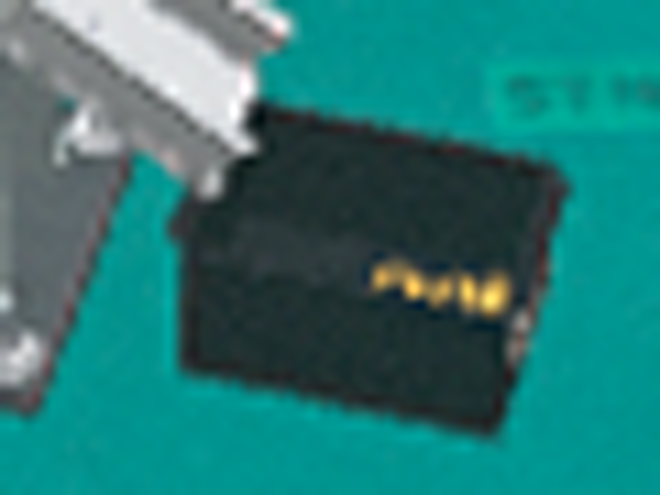

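View pics/t13.png

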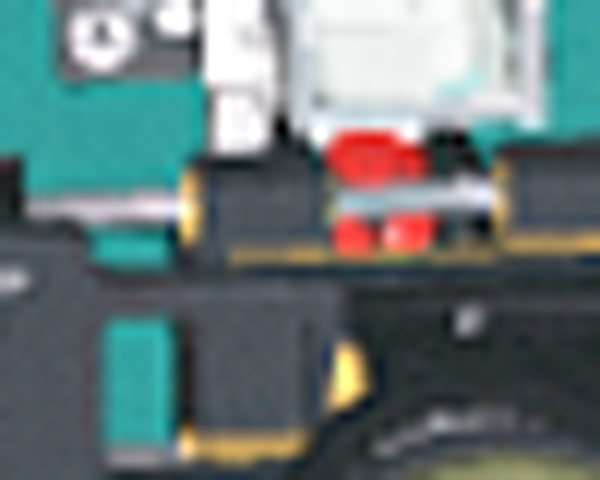

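The nuts are in the tub (gold at side-crop 375–510, 260–310), though I can't count all six from here. Over 1.7 s has passed since the gate opened, so I push the knob home.

```bash
python3 -m pendant '[0.11,0,-0.15,0,0,0,15,0.11,0,-0.15,0,0,0,15,0.11,0,-0.15,0,0,0,15,0.11,0,-0.16,0,0,0,15,0.02,0,-0.03,0,0,0,15,0,0,0,0,0,0,15]'; python3 - <<'E'
from h import *
o=env.get_obs(); print(o['force'],o['qpos'],o['tool_pos'])
c=cam("wrist"); cv2.imwrite("pics/w14.png",c["image"][:,:,::-1])
E
```

```text
time_s: 24.02
tool_pos: [0.5216, -0.1166, 0.1934]
tool_rot: [-90.0, -28.0, 2.4]
force: [-9.5, 7.9, 11.1]
grip_width: 0.0247
[-9.50389617  7.86473957 11.12937334] [ 27.16812566 -13.26321996 -10.21126972 124.37776641 -16.52615558
  43.07218064 118.6415798 ] [ 0.52155573 -0.11658447  0.19337284]
```

View pics/w14.png

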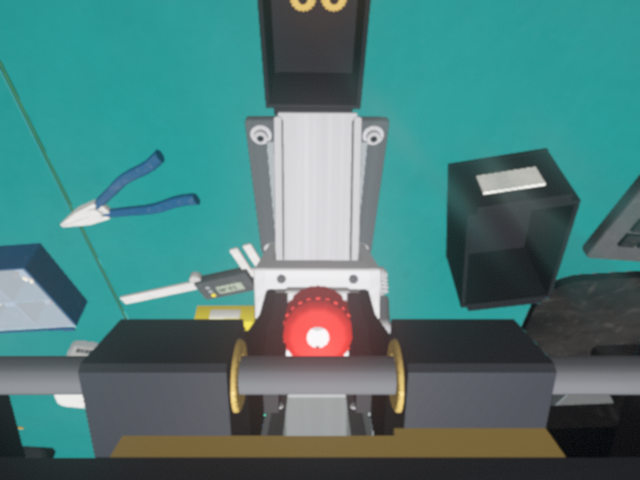

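It bottomed out with ~14 N along the axis, and the tool is back at the starting travel. I release and retreat.

```bash
python3 -m pendant '[0,0,0,0,0,0,50,0,0,0,0,0,0,50,0,0,0,0,0,0,50,-0.2,0,0.29,0,0,0,50,-0.2,0,0.29,0,0,0,50,-0.2,0,0.28,0,0.05,0,50,0,0,0.4,0,0.1,0,50,0,0,0.3,0,0,0,50]'; python3 - <<'E'
from h import *
o=env.get_obs(); print(o['force'],o['qpos'],o['tool_pos'])
s=cam("side"); crop(s,290,140,430,260,5,"pics/s15.png")
c=cam("wrist"); cv2.imwrite("pics/w15.png",c["image"][:,:,::-1])
E
```

```text
time_s: 25.08
tool_pos: [0.5025, -0.1197, 0.255]
tool_rot: [-89.9, -26.5, 2.3]
force: [-0.4, 0.1, -0.6]
grip_width: 0.05
[-0.39170221  0.09214167 -0.58088468] [ 27.00931539 -17.28544779  -8.64040365 119.68288862 -14.58033669
  53.19250838 116.77668852] [ 0.50250984 -0.11967622  0.2549756 ]
```

View pics/s15.png

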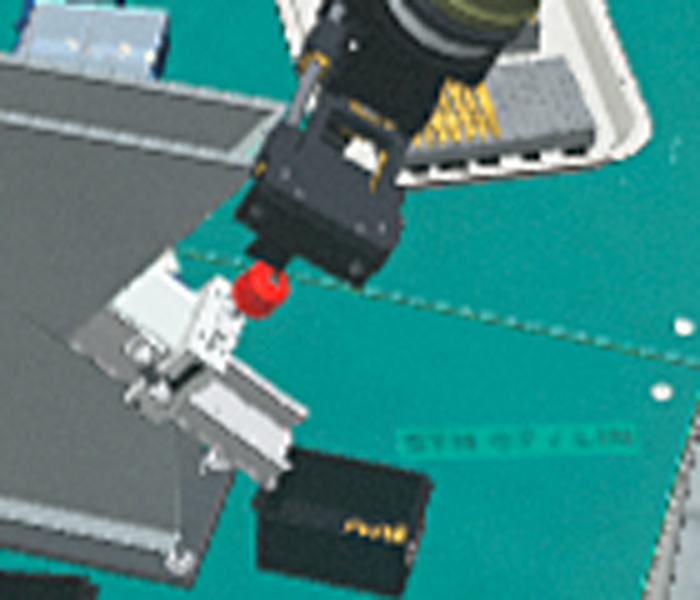

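View pics/w15.png

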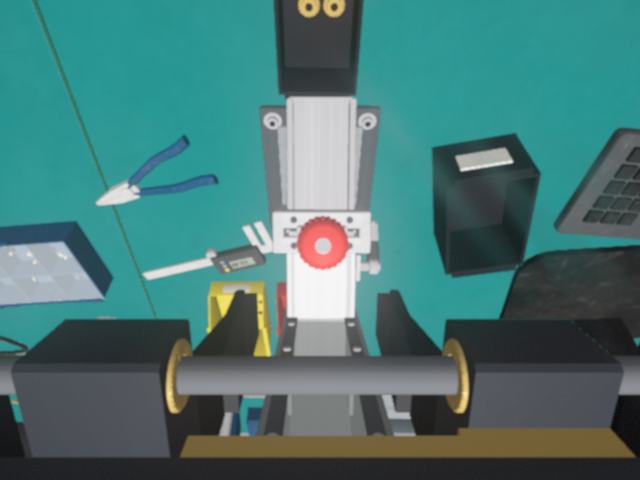

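```bash
python3 -m pendant '[-0.05,-0.6,0,0,0.2,0,50,-0.05,-0.6,0,0,0.2,0,50,-0.05,-0.8,0,0,0.2,0,50,-0.05,-0.8,0,0,0.2,0,50,0,-0.8,0,0,0.2,0,50,0,-0.8,0,0,0.2,0,50,0,0,0,0,0,0,50]'; python3 - <<'E'
from h import *
o=env.get_obs(); print(o['force'],o['qpos'],o['tool_pos'])
t=cam("top"); crop(t,330,200,450,300,5,"pics/t16.png"); crop(t,350,235,390,275,12,"pics/t16b.png")
c=cam("wrist"); cv2.imwrite("pics/w16.png",c["image"][:,:,::-1])
E
```

```text
time_s: 26.05
tool_pos: [0.4936, -0.2977, 0.2528]
tool_rot: [-89.4, -14.4, 1.9]
force: [-0.3, 1.2, -1.1]
grip_width: 0.0502
[-0.34779998  1.24914183 -1.06033807] [ 32.91190599   0.22073479   1.23021515 101.85172945  -9.70834578
  66.86619615 129.11506657] [ 0.493599   -0.2977163   0.25282786]
```

View pics/t16b.png

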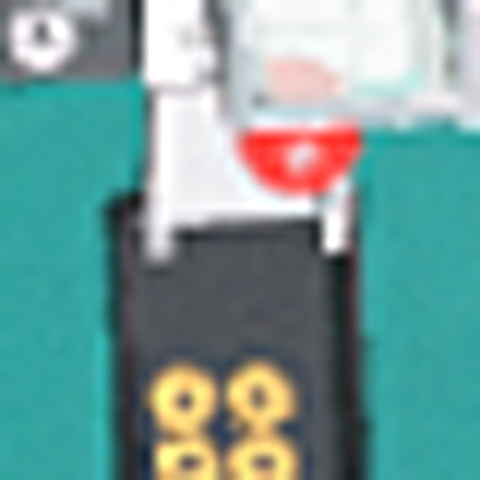

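View pics/t16.png

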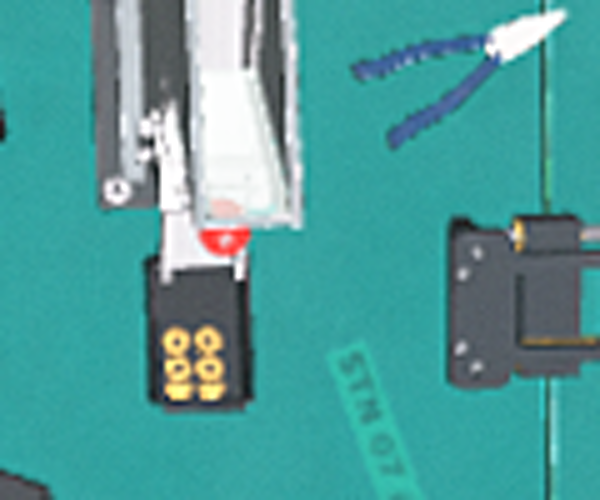

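View pics/w16.png

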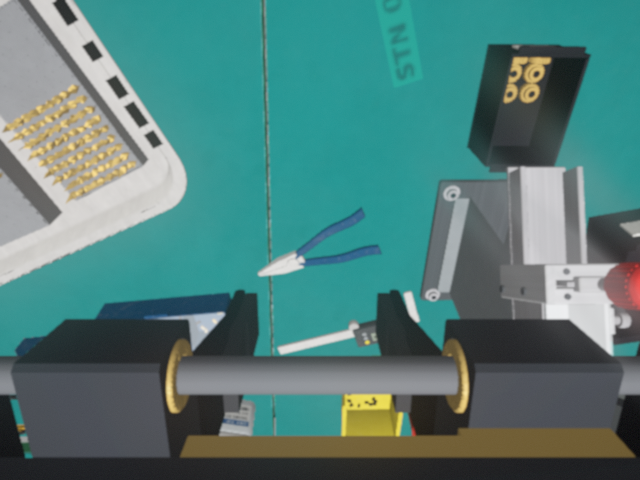

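The top crop shows six nuts in the tub, in two columns (177/208 px, rows 342–390). I check the tub's offset from the stand, the bystanders and the knob against the first pictures.

```bash
python3 - <<'E'
from h import *
p=np.load("stand.npy")
t=cam("top"); s=cam("side")
a=lambda x,y:(x/5+330-.4,y/5+200-.4)
G=[(t,*a(147,257),(.045,.03,.05)),(t,*a(150,407),(-.045,.03,.05)),(t,*a(253,404),(-.045,-.03,.05)),(t,*a(249,255),(.045,-.03,.05))]
q,r=fit(G,[.47,-.12,0]); print("tub",q,"off",q[:2]-p[:2],np.hypot(*(q[:2]-p[:2])),r.round(1).tolist())
for n,c in (("top",t),("side",s)):
    im0=cv2.imread(f"pics/{n}0.png").astype(int); d=np.abs(im0-c["image"][:,:,::-1].astype(int)).max(2)
    for nm,b in (dict(knob=(365,238,385,258),pliers=(398,198,442,230),marker=(188,242,212,292),swab=(245,255,280,288)) if n=="top" else dict(knob=(330,188,352,212),marker=(270,385,328,428),swab=(310,310,345,352))).items():
        print(n,nm,(d[b[1]:b[3],b[0]:b[2]]>60).sum())
crop(s,320,180,390,265,9,"pics/s17.png")
E
```

```text
tub [ 0.46065034 -0.12040729  0.02435723] off [-0.00960974 -0.00104005] 0.009665853926552937 [[0.2, -0.1], [0.3, -0.0], [-0.2, 0.2], [-0.2, -0.1]]
top knob 59
top pliers 0
top marker 0
top swab 0
side knob 0
side marker 20
side swab 0
```

View pics/s17.png

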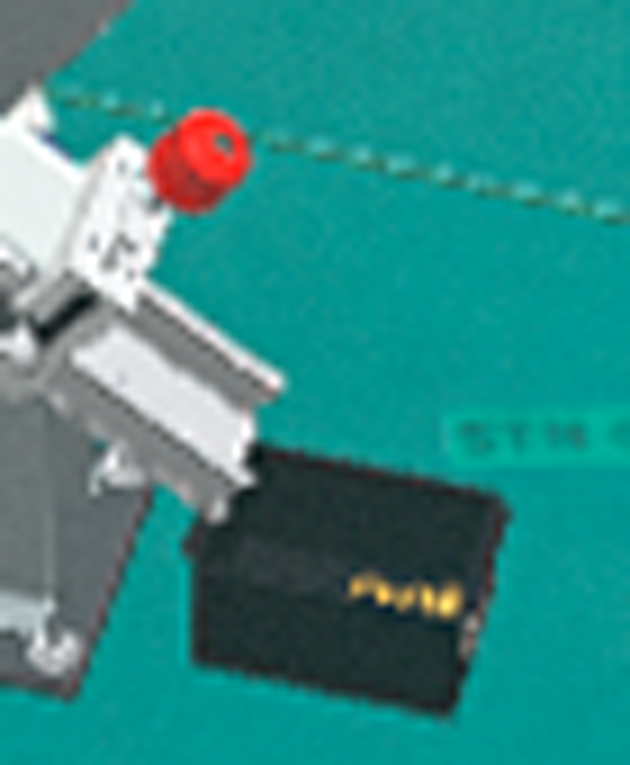

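```bash
python3 - <<'E'
from h import *
print(env.sign_off(), env.get_obs()['time_s'])
E
```

```text
the job is handed in; nothing more can be done
the job is handed in; nothing more can be done
```

The job is done and handed in at about 26 s. The middle-sized black tub stands under the chute's mouth with the six nuts in it, and the gate is shut again. No verdict was reported, so this rests on my own last checks:

- **Tub:** it stands about 10 mm in front of the stand point, where the limit is 30 mm. The falling nuts nudged it a few millimetres. It is square to within about 1° of the feeder.
- **Nuts:** six are visible in the tub in the top picture; the two nearest its front end show only in part.
- **Gate:** I pulled the knob about 30 mm, waited more than 1.5 s, then pushed it home until it bottomed at about 14 N. In the side picture it matches its starting position pixel for pixel. In the top picture the knob area differs, probably because the tub now stands in view there.
- **Bystanders:** the pliers, marker and swab box show no change in the top picture. The side picture showed a small difference (20 pixels) around the marker, which I did not look into.

**Trouble on the way:**
- Joints 2, 3, 4 and 7 each ran up to the end of their range. Joint 2 came closest, measuring −17.285° against its −17.29° limit.
- Because of that, I set the tub down once beside the stand and regrasped it.
- I gripped the knob at a 28° tilt instead of along its 36° axis.
- On the first approach to the knob the tool sagged sideways, bringing a finger just above it, but the force stayed around 1 N.

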